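# Find the mill base whose bush takes the plug gauge

### The job

Of the three look-alike wooden mill bases on the cork mat, one has a hidden bush that is too tight, one that is right and one that is worn too wide: take the stepped plug gauge from its stand and try it gently in the bases, never bearing down on one with more than about 40 N, to find the right one, which takes the whole slim front of the gauge but stops its thicker part. Leave the gauge standing upright in the right base, as deep as it goes, on the mat, then set the two wrong bases upright on the chopping board without dropping or banging them down. Do not let the gauge fall or tip a base over, and leave the salt mill, the pepper mill and the spice jar where they are.

Things in the scene. Friction and masses are not known exactly. Their poses are not given: they have to be found in the camera images.
- base_1_mid (a point): centre of a round wooden mill base, 50 mm in diameter, 60 mm high, about 0.3 kg, upright on the mat; z is its axis, up. All three look alike. A brass collar in its top has a 22 mm hole, 12 mm deep; a steel bush hidden below it begins 13 mm under the top face and may float sideways by 1 mm or so
- base_1: the same base: origin at the centre of its underside, z up. The bore of its bush is 8 mm (tight), 14.5 mm (right) or 20 mm (wide): one of each kind among the three bases, drawn anew each time; names and positions tell nothing, only the depth to which the gauge goes
- base_2_mid (a point): centre of a round wooden mill base, 50 mm in diameter, 60 mm high, about 0.3 kg, upright on the mat; z is its axis, up. All three look alike. A brass collar in its top has a 22 mm hole, 12 mm deep; a steel bush hidden below it begins 13 mm under the top face and may float sideways by 1 mm or so
- base_2: the same base: origin at the centre of its underside, z up. The bore of its bush is 8 mm (tight), 14.5 mm (right) or 20 mm (wide): one of each kind among the three bases, drawn anew each time; names and positions tell nothing, only the depth to which the gauge goes
- base_3_mid (a point): centre of a round wooden mill base, 50 mm in diameter, 60 mm high, about 0.3 kg, upright on the mat; z is its axis, up. All three look alike. A brass collar in its top has a 22 mm hole, 12 mm deep; a steel bush hidden below it begins 13 mm under the top face and may float sideways by 1 mm or so
- base_3: the same base: origin at the centre of its underside, z up. The bore of its bush is 8 mm (tight), 14.5 mm (right) or 20 mm (wide): one of each kind among the three bases, drawn anew each time; names and positions tell nothing, only the depth to which the gauge goes
- gauge_grip (a point): middle of the gauge's handle, on the axis, 79.5 mm above the tip; z is the axis, up. Gauge pushed as deep as it goes: this point is about 96 mm above the base's centre if the bush is tight (tip stopped on the bush), 75 mm if right (thicker part stopped on the bush, 17 mm of it showing), 58 mm if wide (handle's shoulder on the collar)
- gauge: the stepped plug gauge, 0.12 kg, upright in its stand; origin at the tip, z up the axis. From the tip: steel pin 12 mm thick, 22 mm long (slim front, edge bevelled 1.5 mm), steel pin 17 mm thick, 30 mm long (thicker part), round blue handle 28 mm thick, 55 mm long, with a flat lower shoulder
- stand: the gauge's stand, a fixed pale wooden block 75 x 75 mm, 60 mm high, with one 21 mm hole down its middle, in which the gauge stands, its shoulder on the block's top; origin at the centre of the underside. It is on the left or on the right of the mat
- mat: a fixed cork mat, 130 mm (x) by 310 mm (y), 4 mm thick, on which the three bases stand in a row along its y, about 115 mm apart; origin at the centre of its underside. Wall cabinets hang behind it, from about x = 0.6 m on, some 0.48 m above the counter: keep the arm clear of them
- board: a fixed whitish chopping board, 200 mm (its x) by 300 mm (its y), 11 mm thick, with a grip slot near one short edge; origin at the centre of its underside. It is on the other side of the mat from the stand; the long way of it points away from the robot
- salt_mill: a loose clear salt mill with a wooden cap, 54 mm wide, 214 mm high, behind the mat: a bystander; origin at the centre of its underside
- pepper_mill: a loose clear pepper mill with a wooden cap, 54 mm wide, 214 mm high, behind the mat: a bystander; origin at the centre of its underside
- spice_jar: a loose spice jar with a red lid, 45 mm wide, 108 mm high, behind the mat: a bystander; origin at the centre of its underside
There are look-alikes about, which are no part of the job. What is shaped like the gauge but black or red is not meant. Leave any green look-alike of the base_3 alone.

How it is judged:
By the outcome, as a careful person would: the job done as asked, in the order asked, and still so for the second after the job is handed in, with the robot touching nothing.
It also fails if it takes over 72 s, if anything falls off the work surface, if the arm or the gripper's body presses on something with over 40 N, if the wrist force passes 120 N, or if a joint passes its speed limit or range.

### The arm

A 7-joint arm with a two-finger parallel gripper is mounted at the origin on a cart in front of the work surface, level with it; the furniture and walls round the work are solid. World frame = base frame: x ahead of the robot, y to its left, z up, the work surface at z = 0. Lengths are in m, angles in rad, forces in N, time in s.
With the tool pointing down it reaches from about 0.425 to 0.925 m from the base axis. Payload 6.8 kg.
Tool frame: the origin (TCP) lies on the centre line of the jaws, within the pads' length; the fingertips stand 25 mm ahead of it and the grasp point (between the pads) lies 6 mm ahead of it; z points along the fingers, y is the line along which they close (so a half turn about z gives the same grasp; the last joint's range is limited). The gripper opens to 85 mm and grips with 20 to 120 N. Pads are 22 mm wide; open, the fingers measure 114 mm over their backs; the gripper's body (76 mm by 85 mm) begins 54 mm behind the grasp point. The pads swing forward as they close: fully open they stand 13 mm farther back than shut.
Start: joints at [-1.373, 0.477, 0.022, 1.555, -0.011, 1.109, -0.083], TCP at [0.203, 0.644, 0.227] pointing down, gripper open.
Joint ranges: [-2.96, 2.96], [-0.34, 2.1], [-1.41, 1.46], [0.24, 2.44], [-1.37, 4.51], [0.17, 1.92], [-2.96, 2.96]. Speed limits (rad/s): [2.39, 2.39, 3.14, 3.14, 3.14, 3.14, 3.14].

### API

Orientations are given as a rotation vector (axis times angle).
In Python, from bench import telemetry, grab_frame, job gives the robot as it stands.
- The arm moves only by the tool apply_moves, never from a script. Its argument "rows" is a list of rows, each a list of 2 entries, a list of its own where there are three numbers: the shift along the tool's x, y, z each as a share of 250 mm, from -1 to 1, then the turn, a rotation vector about the tool's x, y, z each as a share of pi rad, from -1 to 1. A call has 1 to 10 rows; each row is the pose to reach, as a shift and turn from the pose commanded when the call began, along the tool's axes at that moment, turning the shorter way round; what a row does not reach only later rows make up. A row lasts 1/8 s, in which the tool goes at most 62.5 mm and 10.7 degrees, less where a joint would pass 70% of its speed; a pose out of reach is approached as far as the arm can. A call with a number of a shift or a turn outside -1 to 1 is refused whole. A call with a gripper value outside its range is refused whole. "jaw" is the gripper's target within -1 to 1 (fully open at 1, half-way at 0, shut at -1), set as the call begins (left out, the last holds). The fingers move at their own pace and stop on an object; "newtons" is the grip in N (left out, the last holds). Time passes only in rows, so rows that repeat a pose let the fingers close. It gives the time, the measured TCP pose, the force, the opening and the grip force at its end, in the units of the state.
- telemetry.get_obs(): the state, without advancing time (a new reading comes with each control period).
- grab_frame(name): name is "side" or "top" or "wrist"; returns a dict with "frame" (384x512x3 uint8, red, green, blue), "vertical_fov" (degrees; the focal length in pixels is half the picture's height over the tangent of half this angle, whatever the lens; pixels are square), "cx", "cy" (the principal point, pixels), "origin" and "attitude" of the camera in the world. Camera axes: x right, y up, looking along -z (the intrinsics and any distortion apply to the point x, -y, -z); pixel columns grow to the right and rows downward; lengths in m; the calibration is good to about 2 mm. A picture is of the moment at which its call begins. There is no depth.
- job.hand_in(): hands the job in; it is judged then, once.
The state is a dict: "clock": time; "joints": joint angles; "qvel": joint speeds; "tau": joint torques, N m; "tcp_pos": TCP position; "orientation": TCP orientation; "contact_force": force on the tool from outside, world axes, zero at the start; "moment": the same for the moment, N m; "grip_width": finger opening in m; "gripper_force": force on a finger pad.
Only numpy, scipy, OpenCV 4.12 (cv2) and the standard library are available. Lean on these libraries where they do the work, as an engineer would, in place of code of your own. Each camera call takes 0.05 s, during which the arm holds its last target. There are 200 camera calls.

## Working session

There is one attempt and no reset: what is moved stays moved. The work goes in short steps, Python scripts to look and compute and a tool call to move; the robot and the scene stay as the last step left them, time stands still between calls to the robot, and variables do not carry over. Pictures are saved under pics/ and viewed, at most 10 in all, crops included, and the job is handed in when it is done.

Besides the shell and the picture viewer there is one more tool, called after "Call:" by a JSON object that holds its "fn" and its "kwargs". apply_moves: Moves the arm, as the interface text tells. Its arguments: {"type":"object","properties":{"rows":{"type":"array"},"jaw":{"type":"number"},"newtons":{"type":"number"}},"required":["rows"]}

```bash
ls; mkdir -p pics
python3 - <<'E'
from bench import telemetry, grab_frame
import cv2,numpy as np
o=telemetry.get_obs();print({k:np.round(v,3).tolist() for k,v in o.items()})
for n in("top","side"):
    f=grab_frame(n);cv2.imwrite(f"pics/{n}0.png",f["frame"][:,:,::-1])
    print(n,{k:(np.round(v,4).tolist() if not isinstance(v,str) else v) for k,v in f.items() if k!="frame"})
E
```

```text
pics
{'clock': 0.0, 'joints': [-1.373, 0.478, 0.022, 1.556, -0.011, 1.109, -0.083], 'qvel': [-0.001, -0.002, -0.001, -0.001, -0.001, 0.0, 0.001], 'tau': [0.0, -59.646, 1.608, -28.119, 0.012, 0.01, 0.0], 'tcp_pos': [0.203, 0.643, 0.226], 'orientation': [-0.478, -3.105, 0.003], 'contact_force': [0.304, -0.851, -0.088], 'moment': [0.004, 0.011, 0.015], 'gripper_force': 0.0, 'grip_width': 0.085}
top {'vertical_fov': 45.8601, 'cx': 247.8695, 'cy': 196.2245, 'origin': [0.3607, 0.0779, 1.5534], 'attitude': [0.1016, -0.1115, -1.5924]}
side {'vertical_fov': 54.857, 'cx': 256.4425, 'cy': 191.6788, 'origin': [0.482, 0.9758, 0.6993], 'attitude': [0.1039, -1.4222, -2.6861]}
```

View pics/top0.png

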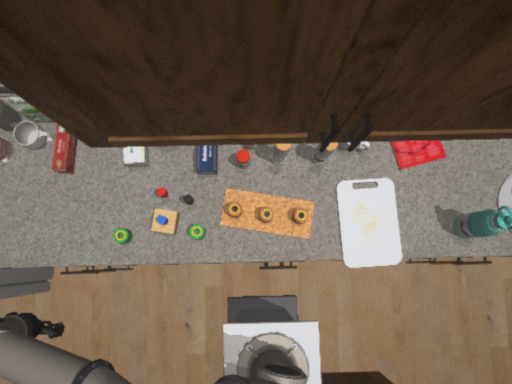

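View pics/side0.png

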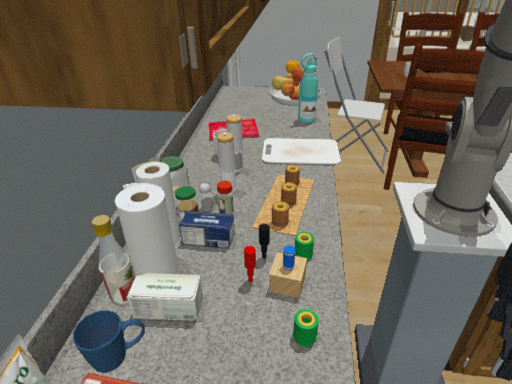

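The top view shows, as candidates for the gauge, blue at (162,220) in the pale stand, black at (188,199) and red at (161,192). I choose the blue one. Candidates for the bases are wooden at (234,209), (266,214) and (300,216), with green look-alikes at (197,232) and (121,235). I choose the three on the mat. The board is at (369,223).

```bash
cat > h.py <<'E'
import numpy as np,cv2
from scipy.spatial.transform import Rotation as R
from bench import telemetry, grab_frame
def ray(f,u,v):
    fl=f["frame"].shape[0]/2/np.tan(np.radians(f["vertical_fov"])/2)
    d=np.array([(u-f["cx"])/fl,-(v-f["cy"])/fl,-1.])
    return np.array(f["origin"]),R.from_rotvec(f["attitude"]).apply(d)
def cast(f,u,v,z):
    o,d=ray(f,u,v);return o+d*(z-o[2])/d[2]
def pix(f,p):
    fl=f["frame"].shape[0]/2/np.tan(np.radians(f["vertical_fov"])/2)
    c=R.from_rotvec(f["attitude"]).inv().apply(np.array(p)-f["origin"])
    return f["cx"]-fl*c[0]/c[2], f["cy"]+fl*c[1]/c[2]
def shift(p):   # world target TCP -> tool shares
    o=telemetry.get_obs();r=R.from_rotvec(o["orientation"])
    return r.inv().apply(np.array(p)-o["tcp_pos"])/.25
E
python3 - <<'E'
from h import *
f=grab_frame("top");im=f["frame"]
hsv=cv2.cvtColor(im,cv2.COLOR_RGB2HSV)
def blobs(m,roi,z,mn=15):
    x0,y0,x1,y1=roi;k=np.zeros_like(m);k[y0:y1,x0:x1]=m[y0:y1,x0:x1]
    n,l,s,c=cv2.connectedComponentsWithStats(k)
    for i in range(1,n):
        if s[i,4]>=mn: print(s[i].tolist(),c[i].round(1),cast(f,*c[i],z).round(3))
print("blue");blobs(cv2.inRange(hsv,(105,120,60),(125,255,255)),(145,200,185,240),.115)
print("basebrown");blobs(cv2.inRange(hsv,(0,0,0),(30,255,150)),(215,185,318,240),.064)
print("board");blobs(cv2.inRange(hsv,(0,0,190),(180,60,255)),(330,170,410,275),.011)
m=cv2.inRange(hsv,(0,0,190),(180,60,255));m[:,:330]=0;m[:,410:]=0;m[:170]=0;m[275:]=0
r=cv2.minAreaRect(cv2.findNonZero(m));print([cast(f,*p,.011).round(3).tolist() for p in cv2.boxPoints(r)])
print("stand");blobs(cv2.inRange(hsv,(8,50,150),(25,200,255)),(145,200,185,240),.06)
m=cv2.inRange(hsv,(5,110,140),(22,255,255));m[:,:215]=0;m[:,320:]=0;m[:185]=0;m[242:]=0
r=cv2.minAreaRect(cv2.findNonZero(m));print("mat",[cast(f,*p,.004).round(3).tolist() for p in cv2.boxPoints(r)])
for n,(a,b,c) in {"salt":(283,148,.2),"red":(243,156,.1),"pep":(332,147,.2),"blk":(188,199,.1),"redg":(161,192,.1),"gr":(197,232,.06)}.items(): print(n,cast(f,a,b,c).round(3))
c=im[150:260,140:420];cv2.imwrite("pics/c1.png",cv2.resize(c[:,:,::-1],(784,308),interpolation=cv2.INTER_CUBIC))
s=grab_frame("side");c=s["frame"][150:310,240:330];cv2.imwrite("pics/c2.png",cv2.resize(c[:,:,::-1],None,fx=3.5,fy=3.5))
E
python3 - <<'E'
import cv2,numpy as np
a=cv2.imread("pics/c1.png");b=cv2.imread("pics/c2.png")
b=cv2.resize(b,(162,288));o=np.zeros((600,800,3),np.uint8);o[:308,:784]=a;o[309:597,:162]=b;cv2.imwrite("pics/c3.png",o)
E
```

```text
blue
[157, 216, 10, 8, 54] [161.3 219.5] [0.488 0.343 0.115]
basebrown
[215, 185, 103, 55, 1469] [254.7 203.8] [0.537 0.044 0.064]
[314, 203, 4, 9, 23] [315.8 206.9] [ 0.522 -0.157  0.064]
[232, 206, 6, 6, 29] [234.4 208.3] [0.524 0.111 0.064]
[256, 208, 14, 15, 57] [260.2 216. ] [0.497 0.027 0.064]
[288, 208, 14, 16, 73] [293.2 216.3] [ 0.493 -0.082  0.064]
[264, 211, 6, 6, 30] [266.5 213.6] [0.504 0.006 0.064]
[298, 212, 6, 6, 27] [300.8 214.7] [ 0.498 -0.107  0.064]
[314, 214, 4, 8, 22] [315.5 217.1] [ 0.489 -0.155  0.064]
[306, 223, 12, 17, 75] [313.9 233.4] [ 0.435 -0.147  0.064]
[255, 231, 48, 9, 182] [274.6 236.6] [ 0.428 -0.018  0.064]
board
[337, 178, 65, 90, 4843] [368.7 223.9] [ 0.466 -0.344  0.011]
[[0.615, -0.237, 0.011], [0.631, -0.439, 0.011], [0.33, -0.448, 0.011], [0.315, -0.252, 0.011]]
stand
[151, 208, 27, 26, 468] [164.1 220.6] [0.489 0.344 0.06 ]
mat [[0.477, 0.164, 0.004], [0.603, 0.142, 0.004], [0.547, -0.163, 0.004], [0.422, -0.137, 0.004]]
salt [ 0.691 -0.044  0.2  ]
red [0.692 0.079 0.1  ]
pep [ 0.69  -0.194  0.2  ]
blk [0.554 0.26  0.1  ]
redg [0.579 0.347 0.1  ]
gr [0.449 0.236 0.06 ]
```

View pics/c3.png

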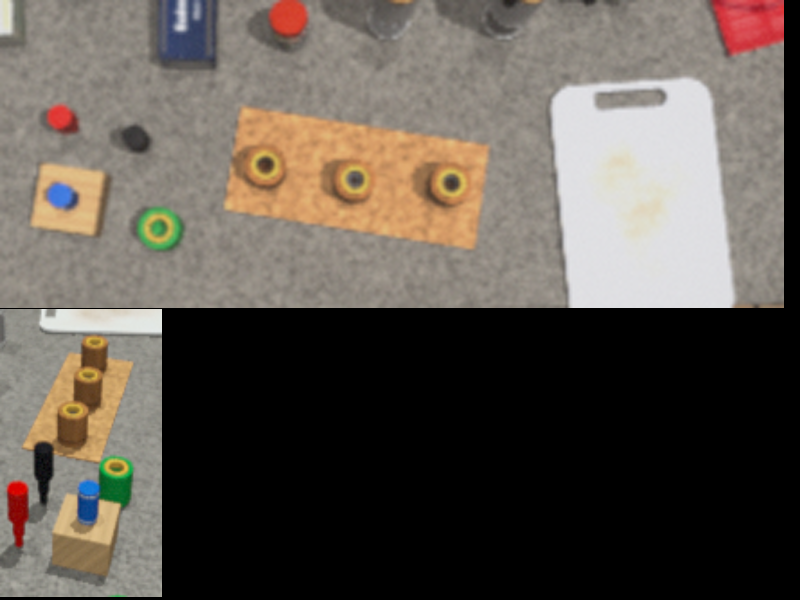

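The crop confirms the blue gauge in the pale stand, the three wooden bases on the mat with brass rings, and the black, red and green decoys apart from them.

```bash
cat >> h.py <<'E'
RT=R.from_matrix(np.array([[-1,0,0],[0,1,0],[0,0,-1.]]))
def plan(p):
    o=telemetry.get_obs();r=R.from_rotvec(o["orientation"])
    print("shift",shift(p).round(3),"turn",((r.inv()*RT).as_rotvec()/np.pi).round(4),"F",np.round(o["contact_force"],1),"t",round(float(o["clock"]),2))
E
python3 -c "
from h import *
plan([.40,.44,.22]);plan([.488,.343,.2])"
```

```text
shift [-0.996 -0.538  0.027] turn [-0.0004 -0.     -0.0974] F [ 0.5  0.7 -0.2] t 0.2
shift [-1.448 -0.802  0.107] turn [-0.0004 -0.     -0.0974] F [ 0.5  0.7 -0.2] t 0.2
```

Call:
{"fn": "apply_moves", "kwargs": {"rows": [[[-0.25,-0.135,0.01],[0,0,-0.04]],[[-0.5,-0.27,0.02],[0,0,-0.0974]],[[-0.75,-0.4,0.03],[0,0,-0.0974]],[[-0.99,-0.535,0.03],[0,0,-0.0974]],[[-0.99,-0.535,0.03],[0,0,-0.0974]],[[-0.99,-0.535,0.03],[0,0,-0.0974]]], "jaw": 1}}

```text
clock: 0.95
tcp_pos: [0.4017, 0.4386, 0.2197]
orientation: [0.009, 3.141, -0.002]
contact_force: [0.3, -0.0, 0.4]
grip_width: 0.0855
gripper_force: 0.0
```

```bash
python3 -c "
from h import *
plan([.46,.343,.2])"
```

```text
shift [-0.235 -0.381  0.079] turn [-0.0004  0.0003 -0.0019] F [ 0.3 -0.   0.4] t 0.95
```

Call:
{"fn": "apply_moves", "kwargs": {"rows": [[[-0.17,-0.19,0.04],[0,0,-0.002]],[[-0.345,-0.381,0.08],[0,0,-0.002]],[[-0.345,-0.381,0.08],[0,0,-0.002]],[[-0.345,-0.381,0.08],[0,0,-0.002]],[[-0.345,-0.381,0.08],[0,0,-0.002]]]}}

```text
clock: 1.58
tcp_pos: [0.4837, 0.3487, 0.1998]
orientation: [0.016, -3.141, -0.002]
contact_force: [-0.5, 0.0, -0.5]
grip_width: 0.0855
gripper_force: 0.0
```

Run:
```python
from h import *
f=grab_frame("wrist");im=f["frame"];cv2.imwrite("pics/w1.png",im[:,:,::-1])
print(f["origin"],f["attitude"])
hsv=cv2.cvtColor(im,cv2.COLOR_RGB2HSV)
m=cv2.inRange(hsv,(105,120,60),(125,255,255))
n,l,s,c=cv2.connectedComponentsWithStats(m)
for i in range(1,n):
    if s[i,4]>50: print(s[i],c[i],cast(f,*c[i],.115),cast(f,*c[i],.1))
plan([.488,.343,.0935])
```

```text
[0.40355256 0.34806884 0.34617242] [-0.24766424 -0.25119411  1.56548494]
[238 190  30  29 684] [252.40350877 203.99853801] [0.49116845 0.34494838 0.115     ] [0.49685355 0.3447459  0.1       ]
shift [-0.017 -0.023  0.425] turn [ 0.0003 -0.0001  0.0032] F [ 0.2  0.3 -1.2] t 1.62
```

View pics/w1.png

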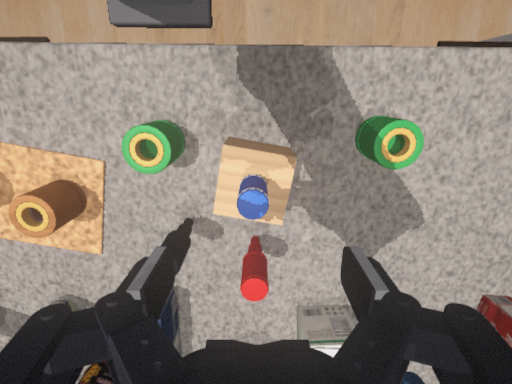

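The gauge top disc is at (253,205) in the wrist view, which puts it at about (0.490, 0.344).

Call:
{"fn": "apply_moves", "kwargs": {"rows": [[[0,0,0.05],[0,0,0.0]],[[0,0,0.1],[0,0,0.0]],[[0,0,0.1],[0,0,0.0]]]}}

```text
clock: 2.0
tcp_pos: [0.4841, 0.3458, 0.1729]
orientation: [0.011, -3.139, 0.003]
contact_force: [0.1, -0.2, -1.1]
grip_width: 0.0854
gripper_force: 0.0
```

Run:
```python
from h import *
plan([.490,.344,.0935])
```

```text
shift [-0.024 -0.007  0.318] turn [-0.0007 -0.0008  0.0022] F [ 0.1 -0.2 -1.1] t 2.0
```

Call:
{"fn": "apply_moves", "kwargs": {"rows": [[[-0.024,-0.007,0.1],[0,0,0.0]],[[-0.024,-0.007,0.2],[0,0,0.0]],[[-0.024,-0.007,0.318],[0,0,0]],[[-0.024,-0.007,0.318],[0,0,0]],[[-0.024,-0.007,0.318],[0,0,0]]]}}

```text
clock: 2.62
tcp_pos: [0.4918, 0.3451, 0.0962]
orientation: [-0.01, 3.141, 0.001]
contact_force: [-0.3, 0.1, -0.7]
grip_width: 0.0856
gripper_force: 0.0
```

Run:
```python
from h import *
f=grab_frame("wrist");im=f["frame"]
hsv=cv2.cvtColor(im,cv2.COLOR_RGB2HSV)
m=cv2.inRange(hsv,(105,120,60),(125,255,255))
n,l,s,c=cv2.connectedComponentsWithStats(m)
for i in range(1,n):
    if s[i,4]>50: print(s[i],c[i],cast(f,*c[i],.115))
plan([.490,.344,.0935])
cv2.imwrite("pics/w2.png",im[:,:,::-1])
```

```text
[ 231  238   52   48 1917] [256.45383412 261.57694314] [0.4908438  0.34485938 0.115     ]
shift [ 0.008 -0.005  0.012] turn [0.0004 0.0005 0.002 ] F [-0.1 -0.4  0.1] t 2.67
```

View pics/w2.png

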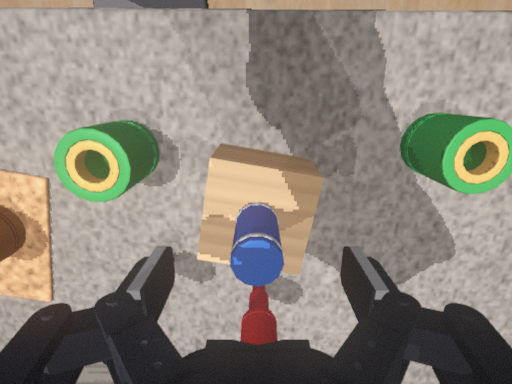

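The gauge is centred between the fingers at (257,262). I'll close on it.

Call:
{"fn": "apply_moves", "kwargs": {"rows": [[[0.004,0,0.01],[0,0,0]],[[0.004,0,0.01],[0,0,0]],[[0.004,0,0.01],[0,0,0]],[[0.004,0,0.01],[0,0,0]],[[0.004,0,0.01],[0,0,0]],[[0.004,0,0.01],[0,0,0]]], "jaw": -1, "newtons": 60}}

```text
clock: 3.42
tcp_pos: [0.4905, 0.3449, 0.0933]
orientation: [-0.01, 3.141, 0.001]
contact_force: [-1.3, -0.3, 6.0]
grip_width: 0.026
gripper_force: 59.0
```

```bash
python3 -c "
from h import *
plan([.490,.344,.19])"
```

```text
shift [ 0.002 -0.003 -0.387] turn [0.0002 0.0002 0.002 ] F [-1.3 -0.3  6. ] t 3.42
```

Call:
{"fn": "apply_moves", "kwargs": {"rows": [[[0,0,-0.1],[0,0,0]],[[0,0,-0.25],[0,0,0]],[[0,0,-0.39],[0,0,0]],[[-0.05,-0.2,-0.39],[0,0,0.002]],[[-0.09,-0.4,-0.39],[0,0,0.002]],[[-0.12,-0.6,-0.39],[0,0,0.002]],[[-0.134,-0.8,-0.39],[0,0,0.002]],[[-0.134,-0.936,-0.39],[0,0,0.002]],[[-0.134,-0.936,-0.39],[0,0,0.002]],[[-0.134,-0.936,-0.39],[0,0,0.002]]]}}

```text
clock: 4.68
tcp_pos: [0.525, 0.1116, 0.1899]
orientation: [0.001, -3.141, -0.001]
contact_force: [0.3, 0.8, -1.3]
grip_width: 0.0257
gripper_force: 59.4
```

Run:
```python
from h import *
f=grab_frame("wrist");im=f["frame"]
cv2.imwrite("pics/w3.png",im[:,:,::-1])
plan([.524,.111,.17])
for p in [(.524,.111,.064),(.504,.006,.064)]: print(pix(f,p))
print(telemetry.get_obs()["grip_width"])
```

```text
shift [ 0.004 -0.005  0.08 ] turn [ 0.0002 -0.0001  0.0006] F [-0.   1.  -1.4] t 4.72
(np.float64(256.44553217976426), np.float64(180.8612290776735))
(np.float64(146.15960541252508), np.float64(160.69126799829235))
0.0262192228426159
```

View pics/w3.png

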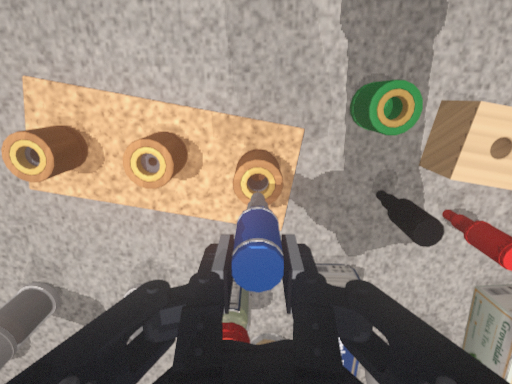

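The three brass rings are at about (33,154), (151,163) and (258,182), and the held gauge points down with its tip near (259,195).

```bash
cat >> h.py <<'E'
def rings(f,z=.064,roi=(0,80,300,235),mn=150):
    hsv=cv2.cvtColor(f["frame"],cv2.COLOR_RGB2HSV);m=cv2.inRange(hsv,(20,110,90),(35,255,255))
    k=np.zeros_like(m);x0,y0,x1,y1=roi;k[y0:y1,x0:x1]=m[y0:y1,x0:x1];k=cv2.morphologyEx(k,cv2.MORPH_OPEN,np.ones((3,3),np.uint8))
    for c in cv2.findContours(k,cv2.RETR_EXTERNAL,cv2.CHAIN_APPROX_NONE)[0]:
        if cv2.contourArea(c)>mn:
            e=cv2.fitEllipse(cv2.convexHull(c));print(np.round(e[0],1),np.round(e[1],1),cast(f,*e[0],z).round(4))
E
python3 - <<'E'
from h import *
f=grab_frame("wrist");rings(f)
o=telemetry.get_obs();t=o["tcp_pos"];d=R.from_rotvec(o["orientation"]).apply([0,0,1])
print(t,d,"tip px",pix(f,t+d*.0853),"step px",pix(f,t+d*.0633),"capcentre",pix(f,t-d*.0217))
g=f["frame"];c=g[165:300,215:305];cv2.imwrite("pics/w4.png",cv2.resize(c[:,:,::-1],None,fx=4,fy=4))
E
```

```text
[153.2 166.2] [20.9 28.6] [0.5095 0.0126 0.064 ]
[ 26.5 156.3] [30.8 38.5] [ 0.5    -0.1063  0.064 ]
[0.5250373  0.11241675 0.19000075] [-2.95837344e-04  4.64642622e-04 -9.99999848e-01] tip px (np.float64(257.3496751667683), np.float64(195.48644285630095)) step px (np.float64(257.34994932601495), np.float64(204.83597313279785)) capcentre (np.float64(257.3517592466878), np.float64(266.558889052711))
```

View pics/w4.png

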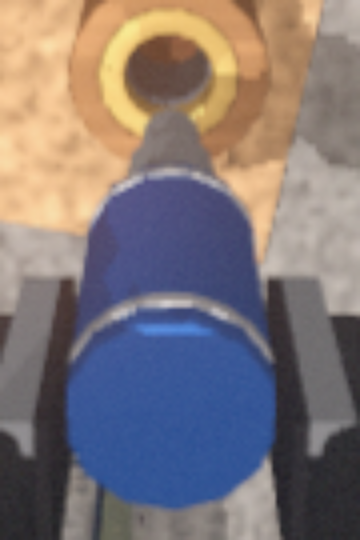

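Run:
```python
from h import *
f=grab_frame("wrist")
p=cast(f,257.5,183.5,.064);print(p);plan([p[0],p[1],.155])
print(cast(f,151,163,.064),cast(f,33,154,.064))
```

```text
[0.5267398  0.11282005 0.064     ]
shift [-0.007  0.002  0.14 ] turn [ 0.0001 -0.0001  0.0008] F [ 0.4  0.2 -0.4] t 4.83
[0.50646814 0.01109353 0.064     ] [ 0.49796078 -0.09948961  0.064     ]
```

Call:
{"fn": "apply_moves", "kwargs": {"rows": [[[-0.005,-0.002,0.07],[0,0,0]],[[-0.005,-0.002,0.14],[0,0,0]],[[-0.005,-0.002,0.18],[0,0,0]],[[-0.005,-0.002,0.2],[0,0,0]],[[-0.005,-0.002,0.208],[0,0,0]],[[-0.005,-0.002,0.214],[0,0,0]],[[-0.005,-0.002,0.22],[0,0,0]],[[-0.005,-0.002,0.224],[0,0,0]],[[-0.005,-0.002,0.224],[0,0,0]]]}}

```text
clock: 5.95
tcp_pos: [0.5265, 0.1104, 0.1343]
orientation: [-0.0, 3.141, 0.0]
contact_force: [0.8, 0.4, -1.4]
grip_width: 0.0257
gripper_force: 59.4
```

Call:
{"fn": "apply_moves", "kwargs": {"rows": [[[0,0,0.006],[0,0,0]],[[0,0,0.012],[0,0,0]],[[0,0,0.018],[0,0,0]],[[0,0,0.024],[0,0,0]],[[0,0,0.024],[0,0,0]]]}}

```text
clock: 6.58
tcp_pos: [0.5264, 0.1104, 0.128]
orientation: [0.0, -3.141, 0.0]
contact_force: [0.5, 0.0, -0.9]
grip_width: 0.026
gripper_force: 59.4
```

Call:
{"fn": "apply_moves", "kwargs": {"rows": [[[0,0,0.012],[0,0,0]],[[0,0,0.024],[0,0,0]],[[0,0,0.036],[0,0,0]],[[0,0,0.046],[0,0,0]],[[0,0,0.054],[0,0,0]],[[0,0,0.06],[0,0,0]],[[0,0,0.06],[0,0,0]]]}}

```text
clock: 7.45
tcp_pos: [0.5264, 0.1104, 0.1131]
orientation: [0.0, -3.141, 0.0]
contact_force: [0.7, -0.1, -2.3]
grip_width: 0.0252
gripper_force: 59.4
```

Call:
{"fn": "apply_moves", "kwargs": {"rows": [[[0,0,0.006],[0,0,0]],[[0,0,0.01],[0,0,0]],[[0,0,0.014],[0,0,0]],[[0,0,0.016],[0,0,0]],[[0,0,0.016],[0,0,0]]]}}

```text
clock: 8.07
tcp_pos: [0.5265, 0.1104, 0.1092]
orientation: [0.0, -3.142, 0.0]
contact_force: [-0.3, -0.1, -1.7]
grip_width: 0.0258
gripper_force: 59.4
```

The thicker part passed the bush depth without force, so base 1 is wide. Next is base 2.

Call:
{"fn": "apply_moves", "kwargs": {"rows": [[[0,0,-0.08],[0,0,0]],[[0,0,-0.18],[0,0,0]],[[0,0,-0.28],[0,0,0]],[[0,0,-0.28],[0,0,0]],[[0.04,-0.2,-0.28],[0,0,0]],[[0.082,-0.41,-0.28],[0,0,0]],[[0.082,-0.41,-0.28],[0,0,0]],[[0.082,-0.41,-0.28],[0,0,0]],[[0.082,-0.41,-0.28],[0,0,0]]]}}

```text
clock: 9.2
tcp_pos: [0.5061, 0.0094, 0.1787]
orientation: [0.004, -3.141, -0.001]
contact_force: [-0.0, -0.0, -0.8]
grip_width: 0.0256
gripper_force: 59.5
```

Run:
```python
from h import *
f=grab_frame("wrist");rings(f,roi=(215,140,300,235),mn=60);rings(f,roi=(0,80,215,235));rings(f,roi=(300,80,512,300))
o=telemetry.get_obs();t=o["tcp_pos"];d=R.from_rotvec(o["orientation"]).apply([0,0,1])
print(t,d,"tip px",pix(f,t+d*.0853))
g=f["frame"];c=g[145:300,130:385];cv2.imwrite("pics/w5.png",cv2.resize(c[:,:,::-1],None,fx=3,fy=3,interpolation=cv2.INTER_CUBIC))
```

```text
[250.7 184.7] [27.5 32. ] [0.5056 0.0034 0.064 ]
[132.3 178.9] [31.7 37.2] [ 0.5001 -0.1069  0.064 ]
[509.5 131.2] [31.9 40.5] [0.4557 0.2326 0.064 ]
[0.50610427 0.00932894 0.1788222 ] [-4.12094542e-04  2.81518680e-04 -9.99999875e-01] tip px (np.float64(257.0395393871899), np.float64(195.51996341500305))
```

View pics/w5.png

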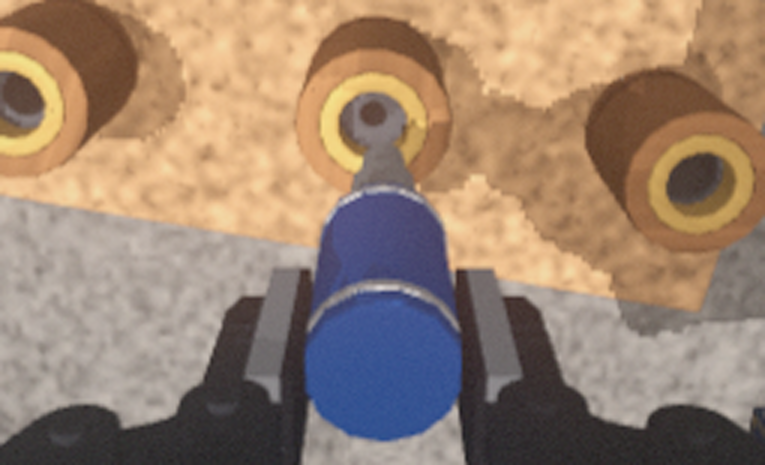

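Base 2's ring is at (254,183) and shows a small bore, so it is apparently tight. I'll test base 3, which should be the right one, at about (0.500, -0.106).

Call:
{"fn": "apply_moves", "kwargs": {"rows": [[[0.01,-0.2,0],[0,0,0]],[[0.024,-0.4,0],[0,0,0]],[[0.024,-0.462,0],[0,0,0]],[[0.024,-0.462,0],[0,0,0]],[[0.024,-0.462,0],[0,0,0]],[[0.024,-0.462,0],[0,0,0]]]}}

```text
clock: 10.0
tcp_pos: [0.5003, -0.1058, 0.1791]
orientation: [0.005, -3.141, -0.001]
contact_force: [-0.2, 0.3, -0.8]
grip_width: 0.0255
gripper_force: 59.6
```

Run:
```python
from h import *
f=grab_frame("wrist");rings(f,roi=(215,140,300,235),mn=60)
o=telemetry.get_obs();t=o["tcp_pos"];d=R.from_rotvec(o["orientation"]).apply([0,0,1])
print(t,d,"tip px",pix(f,t+d*.0853),cast(f,255,184,.064))
g=f["frame"];c=g[145:300,130:385];cv2.imwrite("pics/w6.png",cv2.resize(c[:,:,::-1],None,fx=3,fy=3,interpolation=cv2.INTER_CUBIC))
```

```text
[246.3 185.7] [16.3 27.4] [ 0.501  -0.1158  0.064 ]
[ 0.50025291 -0.10607562  0.17909975] [-1.33781708e-04  4.41796693e-04 -9.99999893e-01] tip px (np.float64(256.7045711140479), np.float64(195.35768335289993)) [ 0.49927665 -0.10768506  0.064     ]
```

View pics/w6.png

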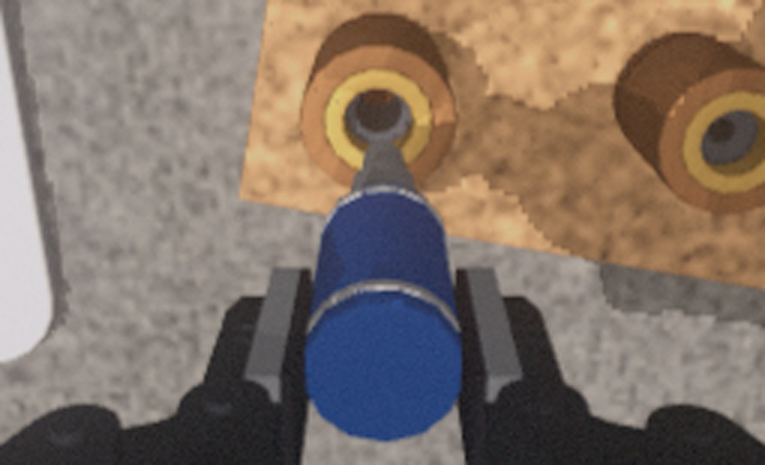

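Base 3's ring is at (257,185), aligned under the tip. I'll descend.

Call:
{"fn": "apply_moves", "kwargs": {"rows": [[[-0.001,-0.003,0.06],[0,0,0]],[[-0.001,-0.003,0.12],[0,0,0]],[[-0.001,-0.003,0.15],[0,0,0]],[[-0.001,-0.003,0.162],[0,0,0]],[[-0.001,-0.003,0.17],[0,0,0]],[[-0.001,-0.003,0.175],[0,0,0]],[[-0.001,-0.003,0.18],[0,0,0]],[[-0.001,-0.003,0.185],[0,0,0]],[[-0.001,-0.003,0.185],[0,0,0]]]}}

```text
clock: 11.18
tcp_pos: [0.5002, -0.1083, 0.1329]
orientation: [0.0, -3.142, -0.0]
contact_force: [0.4, -0.4, -2.0]
grip_width: 0.026
gripper_force: 59.6
```

Call:
{"fn": "apply_moves", "kwargs": {"rows": [[[0,0.003,0.01],[0,0,0]],[[0,0.005,0.02],[0,0,0]],[[0,0.005,0.03],[0,0,0]],[[0,0.005,0.04],[0,0,0]],[[0,0.005,0.05],[0,0,0]],[[0,0.005,0.058],[0,0,0]],[[0,0.005,0.058],[0,0,0]]]}}

```text
clock: 12.05
tcp_pos: [0.5002, -0.1071, 0.1183]
orientation: [0.0, -3.141, -0.0]
contact_force: [-0.0, -0.9, -1.9]
grip_width: 0.0258
gripper_force: 59.6
```

Expected stop is at about z = 0.1143.

Call:
{"fn": "apply_moves", "kwargs": {"rows": [[[0,0,0.006],[0,0,0]],[[0,0,0.01],[0,0,0]],[[0,0,0.013],[0,0,0]],[[0,0,0.016],[0,0,0]],[[0,0,0.016],[0,0,0]]]}}

```text
clock: 12.68
tcp_pos: [0.5002, -0.1071, 0.1144]
orientation: [0.0, -3.141, -0.0]
contact_force: [0.1, -0.5, -0.9]
grip_width: 0.0256
gripper_force: 59.6
```

Call:
{"fn": "apply_moves", "kwargs": {"rows": [[[0,0,0.003],[0,0,0]],[[0,0,0.006],[0,0,0]],[[0,0,0.008],[0,0,0]],[[0,0,0.008],[0,0,0]]]}}

```text
clock: 13.18
tcp_pos: [0.5015, -0.1072, 0.1137]
orientation: [-0.0, 3.139, 0.0]
contact_force: [-2.3, 1.5, 9.8]
grip_width: 0.0262
gripper_force: 60.7
```

It stopped at z = 0.1137 with about 10 N, so base 3 is right. I'll ease off and release.

Call:
{"fn": "apply_moves", "kwargs": {"rows": [[[0,0,-0.004],[0,0,0]],[[0,0,-0.004],[0,0,0]]]}}

```text
clock: 13.42
tcp_pos: [0.5008, -0.1071, 0.1139]
orientation: [-0.0, 3.141, 0.0]
contact_force: [-0.9, 0.4, 6.1]
grip_width: 0.0254
gripper_force: 60.2
```

Call:
{"fn": "apply_moves", "kwargs": {"rows": [[[0,0,0],[0,0,0]],[[0,0,0],[0,0,0]],[[0,0,0],[0,0,0]],[[0,0,0],[0,0,0]],[[0,0,0],[0,0,0]],[[0,0,0],[0,0,0]]], "jaw": 1}}

```text
clock: 14.18
tcp_pos: [0.5003, -0.1071, 0.1134]
orientation: [-0.0, 3.142, 0.0]
contact_force: [-0.8, -0.2, 0.2]
grip_width: 0.0853
gripper_force: 0.0
```

Call:
{"fn": "apply_moves", "kwargs": {"rows": [[[0,0,-0.1],[0,0,0]],[[0,0,-0.25],[0,0,0]],[[0,0,-0.4],[0,0,0]],[[0,0.2,-0.4],[0,0,0]],[[-0.02,0.4,-0.4],[0,0,0]],[[-0.024,0.462,-0.4],[0,0,0]],[[-0.024,0.462,-0.4],[0,0,0]],[[-0.024,0.462,-0.4],[0,0,0]]]}}

```text
clock: 15.18
tcp_pos: [0.5061, 0.0066, 0.2133]
orientation: [-0.003, -3.141, 0.001]
contact_force: [-0.2, 0.8, -0.1]
grip_width: 0.0856
gripper_force: 0.0
```

Run:
```python
from h import *
f=grab_frame("wrist");im=f["frame"]
rings(f,roi=(0,80,512,300),mn=100)
o=telemetry.get_obs();print(o["tcp_pos"])
hsv=cv2.cvtColor(im,cv2.COLOR_RGB2HSV);m=cv2.inRange(hsv,(105,120,60),(125,255,255))
n,l,s,c=cv2.connectedComponentsWithStats(m)
for i in range(1,n):
    if s[i,4]>50: print("blue",s[i],c[i],cast(f,*c[i],.136))
s=grab_frame("side")["frame"][150:240,250:330]
s=cv2.resize(s,None,fx=3,fy=3,interpolation=cv2.INTER_CUBIC);o=np.zeros((384,512+240,3),np.uint8);o[:,:512]=im;o[:270,512:]=s
cv2.imwrite("pics/w7.png",o[:,:,::-1])
```

```text
[256.6 175.9] [28.  31.6] [0.5065 0.0059 0.064 ]
[486.  125.5] [29.9 38.2] [0.4551 0.2343 0.064 ]
[0.50610675 0.00650296 0.21333679]
blue [100 172  33  32 818] [116.02322738 187.69315403] [ 0.49642739 -0.10720077  0.136     ]
blue [418 299  25  12 160] [430.31875 303.54375] [0.60962779 0.1666892  0.136     ]
blue [403 363  21  18 277] [413.86642599 372.02166065] [0.69356142 0.16532802 0.136     ]
```

View pics/w7.png

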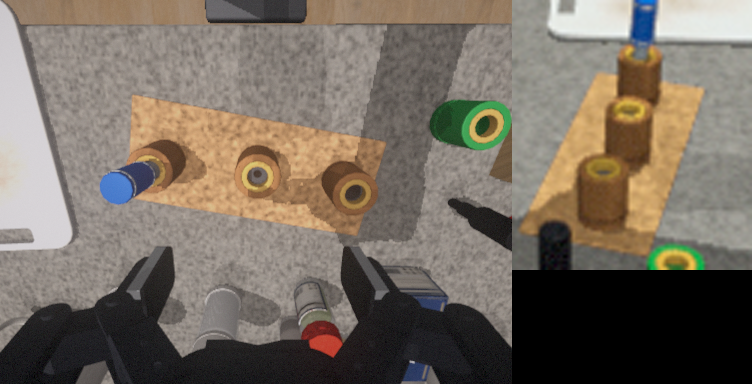

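The gauge stands upright in base 3, with blue at (116,188) and the step showing. Base 2 lies straight under the gripper, so I'll grasp it now.

Call:
{"fn": "apply_moves", "kwargs": {"rows": [[[0,0,0.2],[0,0,0]],[[0,0,0.4],[0,0,0]],[[0,0,0.55],[0,0,0]],[[0,0,0.65],[0,0,0]],[[0,0,0.67],[0,0,0]],[[0,0,0.67],[0,0,0]],[[0,0,0.67],[0,0,0]]]}}

```text
clock: 16.15
tcp_pos: [0.5072, 0.0082, 0.0471]
orientation: [0.001, 3.139, 0.0]
contact_force: [-0.0, 0.6, 0.5]
grip_width: 0.0852
gripper_force: 0.0
```

Call:
{"fn": "apply_moves", "kwargs": {"rows": [[[0,0,0],[0,0,0]],[[0,0,0],[0,0,0]],[[0,0,0],[0,0,0]],[[0,0,0],[0,0,0]],[[0,0,0],[0,0,0]]], "jaw": -1, "newtons": 50}}

```text
clock: 16.77
tcp_pos: [0.5068, 0.0083, 0.0468]
orientation: [0.0, 3.141, 0.0]
contact_force: [-1.9, -1.4, 8.3]
grip_width: 0.0472
gripper_force: 50.7
```

Call:
{"fn": "apply_moves", "kwargs": {"rows": [[[0,0,-0.1],[0,0,0]],[[0,0,-0.3],[0,0,0]],[[0,0,-0.5],[0,0,0]],[[0,0,-0.7],[0,0,0]],[[0,0,-0.82],[0,0,0]],[[0,0,-0.82],[0,0,0]],[[0,0,-0.82],[0,0,0]]]}}

```text
clock: 17.65
tcp_pos: [0.5052, 0.0084, 0.2495]
orientation: [0.001, -3.139, 0.0]
contact_force: [-0.6, 0.6, -2.8]
grip_width: 0.0474
gripper_force: 53.0
```

Call:
{"fn": "apply_moves", "kwargs": {"rows": [[[0,-0.15,0],[0,0,0]],[[0,-0.35,0],[0,0,0]],[[0,-0.55,0],[0,0,0]],[[0,-0.75,0],[0,0,0]],[[-0.03,-0.95,0],[0,0,0]],[[-0.06,-1,0],[0,0,0]]]}}

```text
clock: 18.4
tcp_pos: [0.5193, -0.2456, 0.2488]
orientation: [-0.009, -3.138, 0.002]
contact_force: [-0.5, 0.4, -2.9]
grip_width: 0.0471
gripper_force: 53.0
```

Call:
{"fn": "apply_moves", "kwargs": {"rows": [[[0,-0.2,0],[0,0,0]],[[0,-0.413,0],[0,0,0]],[[0,-0.413,0.2],[0,0,0]],[[0,-0.413,0.4],[0,0,0]],[[0,-0.413,0.6],[0,0,0]],[[0,-0.413,0.68],[0,0,0]],[[0,-0.413,0.7],[0,0,0]],[[0,-0.413,0.7],[0,0,0]],[[0,-0.413,0.7],[0,0,0]]]}}

```text
clock: 19.52
tcp_pos: [0.5225, -0.3455, 0.0778]
orientation: [-0.0, 3.139, -0.002]
contact_force: [-0.6, -0.1, -2.5]
grip_width: 0.047
gripper_force: 53.0
```

```bash
python3 -c "
from h import *
plan([.52,-.345,.0538])"
```

```text
shift [0.01  0.002 0.096] turn [-0.0004  0.0009  0.0001] F [-0.6 -0.1 -2.5] t 19.52
```

Call:
{"fn": "apply_moves", "kwargs": {"rows": [[[0,0,0.03],[0,0,0]],[[0,0,0.055],[0,0,0]],[[0,0,0.07],[0,0,0]],[[0,0,0.08],[0,0,0]],[[0,0,0.086],[0,0,0]],[[0,0,0.09],[0,0,0]],[[0,0,0.094],[0,0,0]],[[0,0,0.096],[0,0,0]],[[0,0,0.096],[0,0,0]]]}}

```text
clock: 20.65
tcp_pos: [0.5214, -0.345, 0.0539]
orientation: [0.0, 3.141, 0.001]
contact_force: [-4.8, 4.2, 14.1]
grip_width: 0.0468
gripper_force: 54.8
```

Call:
{"fn": "apply_moves", "kwargs": {"rows": [[[0,0,-0.002],[0,0,0]],[[0,0,-0.003],[0,0,0]]]}}

```text
clock: 20.9
tcp_pos: [0.5214, -0.345, 0.0539]
orientation: [0.0, 3.141, 0.0]
contact_force: [-2.8, 2.3, 6.6]
grip_width: 0.047
gripper_force: 54.0
```

Call:
{"fn": "apply_moves", "kwargs": {"rows": [[[0,0,0],[0,0,0]],[[0,0,0],[0,0,0]],[[0,0,0],[0,0,0]],[[0,0,0],[0,0,0]],[[0,0,0],[0,0,0]]], "jaw": 1}}

```text
clock: 21.52
tcp_pos: [0.5213, -0.3448, 0.0526]
orientation: [0.0, -3.141, -0.0]
contact_force: [0.2, 0.1, -0.6]
grip_width: 0.0856
gripper_force: 0.0
```

Call:
{"fn": "apply_moves", "kwargs": {"rows": [[[0,0,-0.15],[0,0,0]],[[0,0,-0.35],[0,0,0]],[[0,0,-0.55],[0,0,0]],[[0,0,-0.75],[0,0,0]],[[0,0.2,-0.75],[0,0,0]],[[0,0.4,-0.75],[0,0,0]],[[0,0.6,-0.75],[0,0,0]],[[0,0.8,-0.75],[0,0,0]],[[0,1,-0.75],[0,0,0]]]}}

```text
clock: 22.65
tcp_pos: [0.5211, -0.0933, 0.2403]
orientation: [-0.0, 3.141, 0.0]
contact_force: [1.6, -0.3, 0.2]
grip_width: 0.0857
gripper_force: 0.0
```

Run:
```python
from h import *
plan([.526,.112,.2])
f=grab_frame("top")
hsv=cv2.cvtColor(f["frame"],cv2.COLOR_RGB2HSV)
m=cv2.inRange(hsv,(5,90,40),(30,255,220));m[:,:335]=0;m[:,405:]=0;m[:180]=0;m[265:]=0
n,l,s,c=cv2.connectedComponentsWithStats(m)
for i in range(1,n):
    if s[i,4]>20: print(s[i],c[i],cast(f,*c[i],.06))
```

```text
shift [-0.02   0.821  0.161] turn [0.     0.0001 0.    ] F [ 1.6 -0.3  0.2] t 22.65
[365 200  15  14 135] [372.17037037 206.79259259] [ 0.51860966 -0.34500926  0.06      ]
```

Base 2 is on the board and upright. Now base 1.

Call:
{"fn": "apply_moves", "kwargs": {"rows": [[[0,0.2,0],[0,0,0]],[[0,0.4,0.05],[0,0,0]],[[-0.02,0.6,0.1],[0,0,0]],[[-0.02,0.821,0.16],[0,0,0]],[[-0.02,0.821,0.16],[0,0,0]],[[-0.02,0.821,0.16],[0,0,0]]]}}

```text
clock: 23.45
tcp_pos: [0.5263, 0.1097, 0.2001]
orientation: [0.0, -3.141, 0.001]
contact_force: [0.0, -0.2, -0.3]
grip_width: 0.0854
gripper_force: 0.0
```

Run:
```python
from h import *
f=grab_frame("wrist");rings(f,roi=(150,80,350,300),mn=100)
plan([.526,.112,.046])
```

```text
[253.4 177.6] [20.6 27.7] [0.5249 0.1059 0.064 ]
shift [0.002 0.013 0.617] turn [-0.0002  0.0001 -0.0005] F [ 0.1 -1.2  0.6] t 23.5
```

Call:
{"fn": "apply_moves", "kwargs": {"rows": [[[0.002,0,0.2],[0,0,0]],[[0.002,0,0.4],[0,0,0]],[[0.002,0,0.52],[0,0,0]],[[0.002,0,0.6],[0,0,0]],[[0.002,0,0.617],[0,0,0]],[[0.002,0,0.617],[0,0,0]],[[0.002,0,0.617],[0,0,0]]]}}

```text
clock: 24.38
tcp_pos: [0.5267, 0.1102, 0.0471]
orientation: [0.001, 3.14, 0.001]
contact_force: [0.2, 0.1, 1.1]
grip_width: 0.0857
gripper_force: 0.0
```

Call:
{"fn": "apply_moves", "kwargs": {"rows": [[[0,0,0],[0,0,0]],[[0,0,0],[0,0,0]],[[0,0,0],[0,0,0]],[[0,0,0],[0,0,0]],[[0,0,0],[0,0,0]]], "jaw": -1}}

```text
clock: 25.0
tcp_pos: [0.5262, 0.1107, 0.047]
orientation: [-0.0, 3.141, 0.001]
contact_force: [-2.3, -0.1, 9.0]
grip_width: 0.0479
gripper_force: 50.0
```

Call:
{"fn": "apply_moves", "kwargs": {"rows": [[[0,0,-0.1],[0,0,0]],[[0,0,-0.3],[0,0,0]],[[0,0,-0.5],[0,0,0]],[[0,0,-0.7],[0,0,0]],[[0,0,-0.82],[0,0,0]],[[0,0,-0.82],[0,0,0]],[[0,0,-0.82],[0,0,0]]]}}

```text
clock: 25.88
tcp_pos: [0.5247, 0.1102, 0.2494]
orientation: [0.001, -3.139, 0.001]
contact_force: [-0.1, -0.4, -2.6]
grip_width: 0.0481
gripper_force: 52.4
```

```bash
python3 -c "
from h import *
plan([.41,-.345,.08])"
```

```text
shift [ 0.458 -1.82   0.68 ] turn [-0.0002 -0.0008  0.0001] F [-0.1 -0.4 -2.6] t 25.88
```

Call:
{"fn": "apply_moves", "kwargs": {"rows": [[[0,-0.15,0],[0,0,0]],[[0,-0.35,0],[0,0,0]],[[0,-0.55,0],[0,0,0]],[[0,-0.75,0],[0,0,0]],[[0,-0.95,0],[0,0,0]],[[0,-1,0],[0,0,0]]]}}

```text
clock: 26.62
tcp_pos: [0.5239, -0.1437, 0.249]
orientation: [-0.009, -3.138, 0.002]
contact_force: [0.2, 0.5, -2.8]
grip_width: 0.0482
gripper_force: 52.5
```

Call:
{"fn": "apply_moves", "kwargs": {"rows": [[[0,-0.2,0],[0,0,0]],[[0,-0.4,0],[0,0,0]],[[0.15,-0.55,0],[0,0,0]],[[0.3,-0.7,0],[0,0,0]],[[0.458,-0.82,0],[0,0,0]],[[0.458,-0.82,0.1],[0,0,0]],[[0.458,-0.82,0.3],[0,0,0]],[[0.458,-0.82,0.5],[0,0,0]],[[0.458,-0.82,0.6],[0,0,0]],[[0.458,-0.82,0.6],[0,0,0]]]}}

```text
clock: 27.88
tcp_pos: [0.4095, -0.3424, 0.098]
orientation: [0.002, -3.136, -0.006]
contact_force: [0.8, 0.2, -2.5]
grip_width: 0.0478
gripper_force: 52.7
```

```bash
python3 -c "
from h import *
plan([.41,-.345,.054])"
```

```text
shift [-0.003 -0.011  0.176] turn [ 0.0011 -0.0019  0.0003] F [ 0.8  0.2 -2.5] t 27.88
```

Call:
{"fn": "apply_moves", "kwargs": {"rows": [[[0,0,0.06],[0,0,0]],[[0,0,0.11],[0,0,0]],[[0,0,0.14],[0,0,0]],[[0,0,0.155],[0,0,0]],[[0,0,0.162],[0,0,0]],[[0,0,0.167],[0,0,0]],[[0,0,0.171],[0,0,0]],[[0,0,0.174],[0,0,0]],[[0,0,0.174],[0,0,0]]]}}

```text
clock: 29.0
tcp_pos: [0.4113, -0.3446, 0.0575]
orientation: [-0.0, 3.142, 0.0]
contact_force: [-0.1, 0.6, -1.8]
grip_width: 0.0482
gripper_force: 52.7
```

Call:
{"fn": "apply_moves", "kwargs": {"rows": [[[0,0,0.005],[0,0,0]],[[0,0,0.009],[0,0,0]],[[0,0,0.012],[0,0,0]],[[0,0,0.015],[0,0,0]],[[0,0,0.015],[0,0,0]]]}}

```text
clock: 29.62
tcp_pos: [0.4115, -0.3445, 0.0541]
orientation: [-0.0, 3.141, 0.0]
contact_force: [-1.1, 1.9, 3.7]
grip_width: 0.0478
gripper_force: 53.3
```

Touched down at 3.7 N. Release and retreat.

Call:
{"fn": "apply_moves", "kwargs": {"rows": [[[0,0,0],[0,0,0]],[[0,0,0],[0,0,0]],[[0,0,0],[0,0,0]],[[0,0,0],[0,0,0]],[[0,0,0],[0,0,0]]], "jaw": 1}}

```text
clock: 30.25
tcp_pos: [0.4113, -0.3446, 0.0537]
orientation: [0.0, -3.142, 0.0]
contact_force: [0.0, 0.1, 0.5]
grip_width: 0.0853
gripper_force: 0.0
```

Call:
{"fn": "apply_moves", "kwargs": {"rows": [[[0,0,-0.15],[0,0,0]],[[0,0,-0.35],[0,0,0]],[[0,0,-0.55],[0,0,0]],[[0,0,-0.75],[0,0,0]],[[0,0,-0.85],[0,0,0]],[[0,-0.2,-0.85],[0,0,0]],[[0,-0.4,-0.85],[0,0,0]],[[0,-0.6,-0.85],[0,0,0]],[[0,-0.6,-0.85],[0,0,0]],[[0,-0.6,-0.85],[0,0,0]]]}}

```text
clock: 31.5
tcp_pos: [0.4113, -0.494, 0.2657]
orientation: [0.0, -3.141, -0.002]
contact_force: [0.1, 0.2, -0.2]
grip_width: 0.0854
gripper_force: 0.0
```

Run:
```python
from h import *
def bl(f,m,roi,z,mn=20):
    x0,y0,x1,y1=roi;k=np.zeros_like(m);k[y0:y1,x0:x1]=m[y0:y1,x0:x1]
    n,l,s,c=cv2.connectedComponentsWithStats(k)
    for i in range(1,n):
        if s[i,4]>=mn: print(s[i].tolist(),c[i].round(1),cast(f,*c[i],z).round(3))
f=grab_frame("top");h=cv2.cvtColor(f["frame"],cv2.COLOR_RGB2HSV)
print("bases top");bl(f,cv2.inRange(h,(5,90,40),(30,255,220)),(335,180,405,265),.06)
print("gauge top");bl(f,cv2.inRange(h,(105,120,60),(125,255,255)),(280,190,330,240),.136)
g=grab_frame("side");h=cv2.cvtColor(g["frame"],cv2.COLOR_RGB2HSV)
print("gauge side, expect",pix(g,(.5,-.107,.136)),pix(g,(.5,-.107,.081)));bl(g,cv2.inRange(h,(105,120,60),(125,255,255)),(270,120,330,210),.1,5)
print("rings side expect",pix(g,(.52,-.345,.071)),pix(g,(.41,-.345,.071)),pix(g,(.52,-.345,.011)),pix(g,(.41,-.345,.011)));bl(g,cv2.inRange(h,(5,80,30),(35,255,230)),(255,110,345,165),.07,10)
```

```text
bases top
[365, 200, 15, 14, 136] [372.1 206.6] [ 0.519 -0.345  0.06 ]
[367, 233, 15, 15, 158] [373.8 240.2] [ 0.408 -0.344  0.06 ]
gauge top
[300, 210, 8, 8, 52] [303.4 213.8] [ 0.494 -0.106  0.136]
gauge side, expect (np.float64(293.25345300562515), np.float64(148.81955763506915)) (np.float64(292.55397184757277), np.float64(163.49291333572157))
[290, 147, 9, 18, 108] [293.4 155.5] [ 0.499 -0.128  0.1  ]
rings side expect (np.float64(289.75992016611224), np.float64(135.15732421659243)) (np.float64(318.3044769452472), np.float64(136.3055246701935)) (np.float64(289.1991857327251), np.float64(148.90639822470916)) (np.float64(317.0818900562879), np.float64(150.13888255072638))
[304, 110, 6, 2, 11] [306.7 110.5] [ 0.457 -0.607  0.07 ]
[328, 110, 17, 30, 369] [335.9 124.3] [ 0.336 -0.467  0.07 ]
[283, 133, 13, 19, 182] [288.7 140.9] [ 0.522 -0.297  0.07 ]
[311, 134, 14, 19, 208] [317. 143.] [ 0.416 -0.289  0.07 ]
[338, 137, 7, 12, 56] [341.3 142.9] [ 0.326 -0.299  0.07 ]
[339, 149, 6, 16, 61] [342.4 157.1] [ 0.329 -0.188  0.07 ]
```

Both cameras agree: the gauge is upright at its seated height, and both wrong bases are upright on the board. Handing in.

```bash
python3 -c "
from bench import job
print(job.hand_in())"
```

```text
the job is handed in; nothing more can be done
None
```

The job is handed in at about 31.5 s: the gauge stands upright and fully seated in the right base (base 3), the wide base 1 and the tight base 2 are upright on the board, and I judged base 2 tight from its visibly small bore rather than trying the gauge in it.

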